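# Clamp the rotator crank on its flat

## Task

Swing the crank on the tube-rotator drive slowly away from the robot until you feel the shaft's hidden flat come squarely under the screw. Then put the T-handle hex key into the screw, turn it clockwise until the screw is home and firm without overtightening it, and leave the key standing in the screw. Leave the other bench items where they are.

Things in the scene. Friction and masses are not known exactly. Their poses are not given: they have to be found in the camera images.
- drive: Rotator drive, fixed: base plate 150 x 230 x 12 mm, white gear housing at its +y end (124 mm high, cap 134), aluminium hub 52 mm dia in the middle, bearing post (108 mm high), crank at its -y end. Origin: on the bench under the screw. x: away from the robot at yaw 0 (yaw within 17 deg); the shaft runs along y, 85 mm high.
- crank: Shaft and dark steel arm; origin on the shaft axis, drive y -56 mm; z along the arm. Starts leaning 57-66 deg to -x. Push on the pin towards +x: steady 4-7 N on the round, a bump near the flat's edge, then 2-8 N less for 15-30 deg as the point falls in, then it climbs: back at 0-1 N below the steady push the flat is square (good within 8 deg), 3-49 deg past upright. Stays put.
- pin (a point): Middle of the crank's black handle sleeve: 13 mm dia, 44 mm long along the drive's y, turns freely on its pin; 45 mm from the shaft axis, at drive y = -92 mm; its -y end is free, the arm's face is 24 mm to +y. Pinch it from above with the fingers closing along the drive's x.
- screw: Clamp screw, upright in the top of the hub: steel head 23 mm across flats, 15 mm tall, with a sprung point inside that rides on the shaft. Origin: axis, underside of head, 115.6 mm high at first; z up; this frame does not turn. Clockwise from above lowers it 1.45 mm per rad with 0.05 to 0.1 Nm; home after 1.1 rad, 1.6 mm lower: a hard stop.
- socket (a point): Centre of the mouth of the hex socket in the head's top, 130.6 mm high at first; turns with the head. Socket 14.8 mm across flats, 12 mm deep; two of its flats face the drive's +-x at first. The key has about 6 deg of play each way in it. At the stop the torque climbs 2 to 3 Nm per rad of key: 0.2 to 0.3 Nm is firm, over 0.4 Nm is overtight.
- stand: Grey plastic block 60 x 60 x 50 mm, fixed, with a round hole 18 mm dia, 45 mm deep from the top, in which the key stands. Origin: centre of its underside.
- key: T-handle hex key, 112 mm tall, about 0.3 kg, standing upright in the stand. Steel hex shank 14 mm across flats, 92 mm long, the last 3 mm tapered; two flats face the key's +-x. Black bar handle 80 x 18 x 20 mm on top, lying along the key's x. Origin: at the tip; z up along the shank.
- key_tip (a point): The tip of the key's shank, on its axis; 5 mm over the bench while in the stand.
- key_handle (a point): Centre of the bar handle, 102 mm above the tip. Pinch across its 18 mm width (fingers closing along the key's y).
- rack: Bystander: blue tube rack 110 x 80 x 58 mm with tube caps, loose. Origin: centre of its underside.
- tank: Bystander: clear gel tank 100 x 160 x 61 mm with a red and a black end bar, loose. Origin: centre of its underside.
- jar: Bystander: amber jar 70 mm dia, 90 mm tall, loose. Origin: centre of its underside.
Not all that is in view belongs to the job. Leave any purple or yellow look-alike of the key alone.

How it is judged:
On the way, in this order (a step that is already met when the one before it is completed fails the run):
1. the sprung point of the screw rests squarely on the shaft's flat (it presses on the shaft with less than 16.5 N, against about 24 N on the round) (contact force between screw and crank between 8 and 16.5 N), for 0.3 s.
2. the hex key stands in the screw's socket, at least 6 mm deep (z of key_tip in the frame of socket below -0.006 m and horizontal distance between key_tip and socket below 0.003 m and angle between key's own z axis and vertical below 0.2 rad), for 0.2 s.
3. the screw is home and firm: its underside is lower than 114.2 mm and the key bears on it with more than 22 N (about 0.12 Nm) (z of screw in the frame of drive below 0.1142 m and contact force between key and screw above 22 N), for 0.1 s.
At the end, for the whole second after the job is handed in: Screw home (underside below 114.3 mm) on the flat: its point presses on the shaft with 12 to 23.5 N (on the round 29 N). Key at rest in the socket, at least 5 mm deep, within 4 mm of its axis, tilted under 14 deg (z of screw in the frame of drive below 0.1143 m and contact force between screw and crank between 12 and 23.5 N and z of key_tip in the frame of socket below -0.005 m and horizontal distance between key_tip and socket below 0.004 m and angle between key's own z axis and vertical below 0.25 rad and linear speed of key below 0.02 m/s); the robot touches nothing.
It fails at once if the screw is overtightened: the key bears on it with more than 100 N (about 0.45 Nm) (contact force between key and screw above 100 N).
It fails at once if a bench item (tube rack, gel tank, jar) is moved by more than 25 mm (distance of any of rack, tank, jar from where it was at the start of the episode above 0.025 m).
It also fails if it takes over 72 s, if anything falls off the work surface, if the arm or the gripper's body presses on something with over 40 N, if the wrist force passes 120 N, or if a joint passes its speed limit or range.

## Robot

A 6-joint arm with a two-finger parallel gripper is mounted at the origin on the work surface. World frame = base frame: x ahead of the robot, y to its left, z up, the work surface at z = 0. Lengths are in m, angles in rad, forces in N, time in s.
With the tool pointing down it reaches from about 0.375 to 0.9 m from the base axis. Payload 3.1 kg.
Tool frame: the origin (TCP) lies midway between the tips of the shut fingers; the grasp point (between the pads) lies 19 mm behind it; x points along the fingers, z is the direction in which the jaws open and shut, and the axes are right-handed (so a half turn about x gives the same grasp; the last joint's range is limited). The gripper opens to 85 mm and grips with 20 to 120 N. Pads are 22 mm wide; open, the fingers measure 114 mm over their backs; the gripper's body (76 mm by 85 mm) begins 54 mm behind the grasp point. The pads swing forward as they close: fully open they stand 13 mm farther back than shut.
Start: joints at [-1.325, 0.527, 1.433, -0, 1.181, -0.178], TCP at [0.258, -0.569, 0.231] pointing down, gripper open.
Joint ranges: [-3.08, 3.08], [-0.75, 2.2], [0.22, 2.44], [-1.43, 4.57], [0, 2.65], [-2.85, 2.85]. Speed limits (rad/s): [2.79, 2.79, 3.14, 3.14, 3.14, 3.14].

## Interface

Orientations are given as a unit quaternion [x, y, z, w].
In Python, from station import status, snapshot, camera_params, ticket gives the robot as it stands.
- The arm moves only by the tool arm_command, never from a script. Its argument "series" is a list that holds one entry, the list of rows, each a list of 4 numbers: the shift along the tool's x, y, z in mm, then the turn about the tool's x in rad. A call has 1 to 10 rows; each row shifts and turns the commanded pose from where the row before left it, along the tool's axes as they then stand; what a row does not reach is not made up. A row lasts 1/10 s, in which the tool goes at most 50 mm and 8.59 degrees, less where a joint would pass 70% of its speed; a pose out of reach is approached as far as the arm can. A call is refused whole if a number of a shift passes 50 or a number of a turn 0.15, either way. A call with a gripper value outside its range is refused whole. "jaw" is the opening in per cent of the stroke, from 0 (shut) to 100 (fully open), set as the call begins (left out, the last holds). The fingers move at their own pace and stop on an object; "force" is the grip in N (left out, the last holds). Time passes only in rows, so rows that do not move let the fingers close. It gives the time, the measured TCP pose, the force and the opening at its end, in the units of the state.
- status.sense(): the state, without advancing time (a new reading comes with each control period).
- snapshot(name): name is "side" or "top" or "wrist"; returns the picture (480x640x3 uint8, red, green, blue); there is no depth.
- camera_params(name): a dict with "fovy" (degrees; the focal length in pixels is half the picture's height over the tangent of half this angle, whatever the lens; pixels are square), "cx", "cy" (the principal point, pixels), "k1" (the pictures are not rectified: a ray, as slopes to the right and down, at radius r is drawn at 1 + k1 r^2 times it, then the intrinsics apply), "extrinsics" (4x4, takes a point from camera to world coordinates); the wrist camera has in their place "mount" (4x4, takes a point from camera to tool coordinates, whose origin is the TCP and whose axes are the tool frame's). Camera axes: x right, y down, z forward; pixel columns grow to the right and rows downward; lengths in m; the calibration is good to about 2 mm. A picture is of the moment at which its call begins: read the wrist's pose just before it. camera_params takes no time and is no camera call.
- ticket.sign_off(): hands the job in, once; it reports no verdict.
The state is a dict: "t": time; "q": joint angles; "qd": joint speeds; "tau": joint torques, N m; "tcp_pos": TCP position; "tool_rot": TCP orientation; "force": force on the tool from outside, world axes, zero at the start; "ft_torque": the same for the moment, N m; "finger_gap": opening from 0.0 (shut) to 1.0 (fully open).
Only numpy, scipy, OpenCV 4.12 (cv2) and the standard library are available. Lean on these libraries where they do the work, as an engineer would, in place of code of your own. Each camera call takes 0.05 s, during which the arm holds its last target. There are 200 camera calls.

## Working session

There is one attempt and no reset: what is moved stays moved. The work goes in short steps, Python scripts to look and compute and a tool call to move; the robot and the scene stay as the last step left them, time stands still between calls to the robot, and variables do not carry over. Pictures are saved under pics/ and viewed, about 8 in all and at most 12, crops included, and the job is handed in when it is done.

Besides the shell and the picture viewer there is one more tool, called after "Request:" as name(argument=value, ...), one argument or row to a line, values as JSON. arm_command: Moves the arm, as the interface text tells. Its arguments: {"type":"object","properties":{"series":{"type":"array"},"jaw":{"type":"number"},"force":{"type":"number"}},"required":["series"]}

```bash
ls; mkdir -p pics; python3 - <<'E'
from station import status, snapshot, camera_params
import cv2,numpy as np
np.set_printoptions(precision=4,suppress=True)
print(status.sense())
for n in ("side","top","wrist"):
    im=snapshot(n); cv2.imwrite(f"pics/{n}0.png",im[:,:,::-1]); print(n,camera_params(n))
E
```

```text
pics
{'t': 0.0, 'q': array([-1.3245,  0.5285,  1.4339,  0.    ,  1.1814, -0.1785]), 'qd': array([ 0.0002, -0.0022, -0.0006, -0.001 , -0.0003, -0.0004]), 'tau': array([ -0.0009, -44.2358, -17.8023,  -0.0002,   0.0085,  -0.    ]), 'tcp_pos': array([ 0.2574, -0.5687,  0.2303]), 'tool_rot': array([ 0.3839,  0.5947, -0.3828,  0.5936]), 'force': array([ 0.8435, -0.2282,  0.3144]), 'ft_torque': array([-0.0433,  0.0073, -0.0159]), 'finger_gap': 0.9971839292975249}
side {'fovy': 42.75758983388191, 'cx': 326.71438070103557, 'cy': 247.44005194410337, 'k1': 0.06175279668051047, 'extrinsics': array([[-0.9766, -0.1127,  0.183 ,  0.3196],
       [-0.2149,  0.4989, -0.8396,  1.274 ],
       [ 0.0033, -0.8593, -0.5114,  0.889 ],
       [ 0.    ,  0.    ,  0.    ,  1.    ]])}
top {'fovy': 48.73978792688503, 'cx': 329.964107674489, 'cy': 232.85786869372373, 'k1': -0.0843970063419485, 'extrinsics': array([[-0.013 , -0.9969,  0.078 ,  0.5147],
       [-0.9998,  0.0144,  0.017 , -0.0115],
       [-0.0181, -0.0778, -0.9968,  1.1848],
       [ 0.    ,  0.    ,  0.    ,  1.    ]])}
wrist {'fovy': 60.3474708543708, 'cx': 324.63591148654854, 'cy': 241.63205406212424, 'k1': -0.05362368060436044, 'mount': array([[-0.0002, -0.3104,  0.9506, -0.1419],
       [-0.0011, -0.9506, -0.3104,  0.0796],
       [ 1.    , -0.0011, -0.0002,  0.0007],
       [ 0.    ,  0.    ,  0.    ,  1.    ]])}
```

View pics/top0.png

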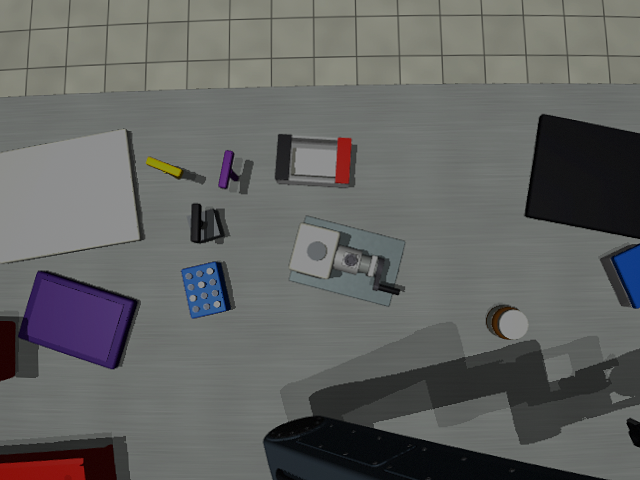

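View pics/side0.png

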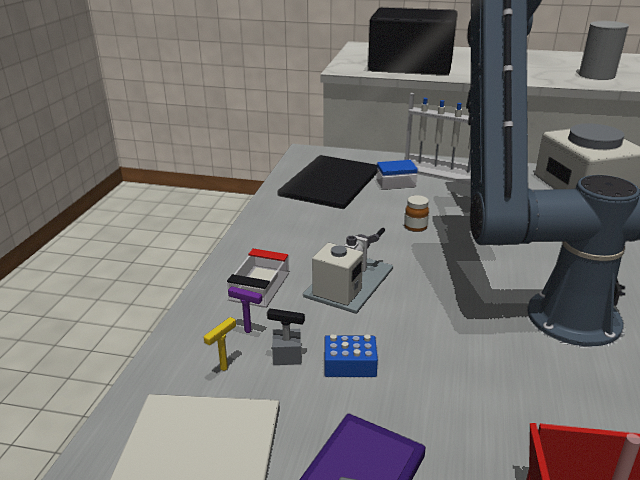

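Top: black T-handle key at (196,223) in the grey stand; look-alikes purple (228,170), yellow (164,166); also black items: tank bar (283,158), crank sleeve (390,289). I choose the black one in the grey stand. Drive hub/screw about (351,260). Close crop check next.

```bash
cat > h.py <<'E'
import cv2,numpy as np
from station import status,snapshot,camera_params
from scipy.spatial.transform import Rotation as R
np.set_printoptions(precision=4,suppress=True)
def cam(n,s=None):
    p=camera_params(n)
    if 'extrinsics' in p: T=np.array(p['extrinsics'])
    else:
        W=np.eye(4);W[:3,:3]=R.from_quat(s['tool_rot']).as_matrix();W[:3,3]=s['tcp_pos'];T=W@np.array(p['mount'])
    return T,240/np.tan(np.radians(p['fovy']/2)),p['cx'],p['cy'],p['k1']
def ray(c,u,v):
    T,f,cx,cy,k=c; d=np.array([(u-cx)/f,(v-cy)/f]); x=d.copy()
    for _ in range(20): x=d/(1+k*(x@x))
    return T[:3,3],T[:3,:3]@np.array([x[0],x[1],1])
def plane(c,u,v,z):
    o,d=ray(c,u,v); return o+d*(z-o[2])/d[2]
def proj(c,P):
    T,f,cx,cy,k=c; q=T[:3,:3].T@(np.asarray(P)-T[:3,3]); x=q[:2]/q[2]; x=x*(1+k*(x@x)); return np.array([cx+f*x[0],cy+f*x[1]])
def tri(a,b):
    (o1,d1),(o2,d2)=a,b
    t=np.linalg.lstsq(np.c_[d1,-d2],o2-o1,rcond=None)[0]
    p,q=o1+d1*t[0],o2+d2*t[1]; return (p+q)/2,np.linalg.norm(p-q)
E
python3 - <<'E'
from h import *
t=cv2.imread('pics/top0.png');s=cv2.imread('pics/side0.png')
a=cv2.resize(t[205:315,280:415],None,fx=3,fy=3,interpolation=2)   #405x330
b=cv2.resize(t[190:256,175:240],None,fx=5,fy=5,interpolation=2) #325x330
c=cv2.resize(s[225:310,300:400],None,fx=4,fy=3,interpolation=2)
c=cv2.resize(s[225:310,300:400],None,fx=3,fy=3,interpolation=2) #300x255
d=cv2.resize(s[300:370,255:320],None,fx=3.6,fy=3.6,interpolation=2)
W=np.zeros((590,760,3),np.uint8)
W[:330,:405]=a;W[:330,410:735]=b;W[332:332+255,:300]=c;W[332:332+d.shape[0],310:310+d.shape[1]]=d
cv2.imwrite('pics/crop1.png',W)
c=cam('top')
P=[plane(c,u,v,.012) for u,v in[(306,216),(405,240),(389,305),(289,281)]]
for p in P:print(p)
print('screw',plane(c,351,260,.1306)); print('key',plane(c,196,223,.117))
print('rack',plane(c,207,290,.06),'tank',plane(c,314,161,.06))
E
```

```text
[0.645  0.0614 0.012 ]
[ 0.5882 -0.1576  0.012 ]
[ 0.4456 -0.1192  0.012 ]
[0.5011 0.1004 0.012 ]
screw [ 0.5425 -0.0346  0.1306]
key [0.6225 0.2805 0.117 ]
rack [0.4843 0.2715 0.06  ] tank [0.7587 0.0401 0.06  ]
```

View pics/crop1.png

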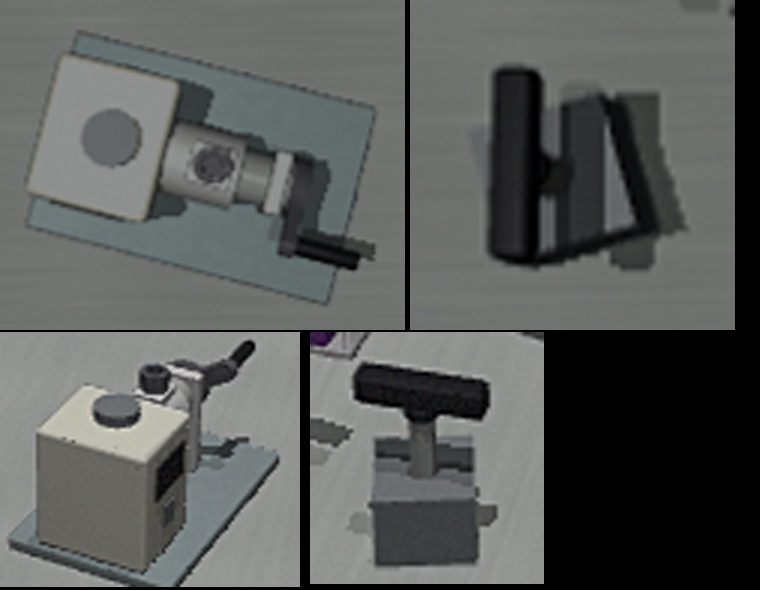

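```bash
python3 - <<'E'
from h import *
s=status.sense();M=R.from_quat(s['tool_rot']).as_matrix();print(M)
c=cam('top');cs=cam('side')
print('pin',plane(c,389.5,288.5,.107))
a,b=plane(c,280+300/3,205+238/3,.107),plane(c,280+357/3,205+260/3,.107);print(a,b,(a+b)/2)
# key handle mask
t=cv2.imread('pics/top0.png')[185:260,180:225]
m=(t.max(2)<45).astype(np.uint8);m[:,28:]=0
m=cv2.morphologyEx(m,cv2.MORPH_OPEN,np.ones((5,5)))
p=np.argwhere(m)[:,::-1].astype(np.float32);r=cv2.minAreaRect(p);bx=cv2.boxPoints(r)+[180,185];print(r,[plane(c,*q,.112) for q in bx]);ctr=plane(c,r[0][0]+180,r[0][1]+185,.112);print(ctr)
for f in (a,b): pass
# side handle
print('tri key',tri(ray(c,r[0][0]+180,r[0][1]+185),ray(cs,286,318)))
dx=np.array([.967,-.255,0])
for sg in(1,-1):
    z=sg*dx; ang=np.arctan2(np.dot(np.cross(M[:,2],z),M[:,0]),M[:,2]@z);print('turn about tool x',ang)
E
```

```text
[[-0.0004  0.9111  0.4121]
 [ 0.0017  0.4121 -0.9111]
 [-1.      0.0003 -0.0017]]
pin [ 0.4844 -0.1122  0.107 ]
[ 0.4931 -0.0931  0.107 ] [ 0.4777 -0.1313  0.107 ] [ 0.4854 -0.1122  0.107 ]
((19.0, 37.0), (36.0, 16.0), 90.0) [array([0.6625, 0.2926, 0.112 ]), array([0.6619, 0.2592, 0.112 ]), array([0.5877, 0.2587, 0.112 ]), array([0.5881, 0.292 , 0.112 ])]
[0.625  0.2756 0.112 ]
tri key (array([0.6251, 0.279 , 0.0981]), np.float64(0.0024818615354910423))
turn about tool x -0.8881751617129456
turn about tool x 2.2534174918768475
```

Request:
arm_command(
  series=[
    [[0,36,-29,0],[0,36,-29,0],[0,36,-29,0],[0,36,-29,0],[0,36,-29,0],[0,36,-29,0],[0,36,-29,0],[0,36,-29,0],[0,36,-29,0],[0,36,-29,0]],
  ],
  jaw=60,
)

```text
t: 1.15
tcp_pos: [0.4666, -0.155, 0.2313]
tool_rot: [0.383, 0.594, -0.383, 0.594]
force: [1.0, -1.1, 0.6]
finger_gap: 0.596
```

Request:
arm_command(
  series=[
    [[0,36,-32,0],[0,0,0,-0.148],[0,0,0,-0.148],[0,0,0,-0.148],[0,0,0,-0.148],[0,0,0,-0.148],[0,0,0,-0.148],[0,0,0,0],[0,0,0,0]],
  ],
)

```text
t: 2.05
tcp_pos: [0.4856, -0.1128, 0.2312]
tool_rot: [0.092, 0.701, -0.092, 0.701]
force: [-0.2, -0.1, -0.0]
finger_gap: 0.598
```

```bash
python3 - <<'E'
from h import *
import pickle
s=status.sense();im=snapshot('wrist')[:,:,::-1];cv2.imwrite('pics/w1.png',im);pickle.dump(s,open('s1.pkl','wb'))
print(s['t'],s['q'],s['tcp_pos'],s['force'],s['finger_gap']);M=R.from_quat(s['tool_rot']).as_matrix();print(M)
c=cam('wrist',s);print(proj(c,[.485,-.112,.107]),proj(c,[.5425,-.0346,.1306]))
E
```

```text
2.05 [-0.4527  0.3585  1.744  -0.      1.0395 -0.1917] [ 0.4856 -0.1128  0.2312] [-0.2092 -0.1153 -0.0274] 0.5980233616198202
[[-0.0003  0.2581  0.9661]
 [ 0.0002  0.9661 -0.2581]
 [-1.      0.0001 -0.0004]]
[323.0882 229.654 ] [386.6302  86.7383]
```

View pics/w1.png

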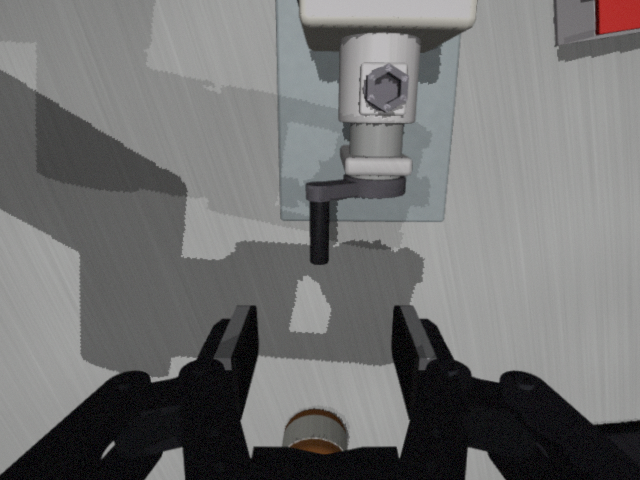

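```bash
python3 - <<'E'
from h import *
import pickle
s=pickle.load(open('s1.pkl','rb'));c=cam('wrist',s)
w=lambda u,v,z:plane(c,u,v,z)
bl,br=w(281.5,220,.012),w(443.5,220.5,.012);l0,r0=w(276,5,.012),w(464.5,5,.012)
an=lambda d:np.degrees(np.arctan2(d[1],d[0]))
print('plate -y corners',bl,br,'yaw',an(br-bl),an(l0-bl)-90,an(r0-br)-90, np.linalg.norm(br-bl))
yaw=np.radians(an(br-bl));X=np.array([np.cos(yaw),np.sin(yaw),0]);Y=np.array([-X[1],X[0],0])
sock=w(386,89.5,.1306);print('socket',sock)
for z in(.105,.107,.110):
    p=w(319,232,z);print('pin',z,p,'drive x,y',(p-sock)@X,(p-sock)@Y)
print('platemid x rel socket',((bl+br)/2-sock)@X,((bl+br)/2-sock)@Y)
im=cv2.imread('pics/w1.png')[180:280,280:360];m=im.max(2)<50;rows=[(v+180,np.flatnonzero(m[v]).min()+280,np.flatnonzero(m[v]).max()+280) for v in range(0,95,6) if m[v].any()];print(rows)
E
```

```text
plate -y corners [ 0.4433 -0.1203  0.012 ] [ 0.5853 -0.1588  0.012 ] yaw -15.155634328706604 -15.261892803244109 -15.89419601794414 0.14709674594698766
socket [ 0.5418 -0.0359  0.1306]
pin 0.105 [ 0.4817 -0.1134  0.105 ] drive x,y -0.03775511816278789 -0.09053216669968148
pin 0.107 [ 0.4819 -0.1129  0.107 ] drive x,y -0.03772550838344017 -0.08993111055390568
pin 0.11 [ 0.4822 -0.112   0.11  ] drive x,y -0.03768109371441852 -0.089029526335242
platemid x rel socket 0.00047690293211715215 -0.10722321580652003
[(180, np.int64(341), np.int64(348)), (204, np.int64(310), np.int64(329)), (210, np.int64(310), np.int64(329)), (216, np.int64(310), np.int64(329)), (222, np.int64(310), np.int64(329)), (228, np.int64(310), np.int64(328)), (234, np.int64(311), np.int64(328)), (240, np.int64(311), np.int64(328)), (246, np.int64(310), np.int64(328)), (252, np.int64(310), np.int64(328)), (258, np.int64(310), np.int64(328)), (264, np.int64(315), np.int64(322))]
```

Wrist view: sleeve centre (319.5,232), socket mouth (386,89), plate near-edge (281..443,220). Yaw ≈ -15.2°, lean ≈ 58°. Going down on the pin.

Request:
arm_command(
  series=[
    [[35,0,-3,0],[35,0,0,0],[35,0,0,0],[20,0,0,0],[16,0,0,0],[0,0,0,0]],
  ],
)

```text
t: 2.7
tcp_pos: [0.4815, -0.1115, 0.0884]
tool_rot: [0.092, 0.703, -0.091, 0.7]
force: [-0.3, -0.7, -0.2]
finger_gap: 0.599
```

Request:
arm_command(
  series=[
    [[0,0,0,0],[0,0,0,0],[0,0,0,0],[0,0,0,0],[0,0,0,0],[0,0,0,0],[0,0,0,0]],
  ],
  jaw=0,
  force=40,
)

```text
t: 3.4
tcp_pos: [0.4821, -0.112, 0.0909]
tool_rot: [0.091, 0.702, -0.091, 0.701]
force: [-4.1, -1.9, 6.3]
finger_gap: 0.136
```

```bash
python3 - <<'E'
from h import *
s=status.sense();im=snapshot('wrist')[:,:,::-1];cv2.imwrite('pics/w2.png',im[100:400,120:520])
print(s['t'],s['tcp_pos'],s['force'],s['finger_gap'])
E
```

```text
3.4 [ 0.4821 -0.112   0.0909] [-4.1457 -1.9179  6.3412] 0.1355550153653117
```

View pics/w2.png

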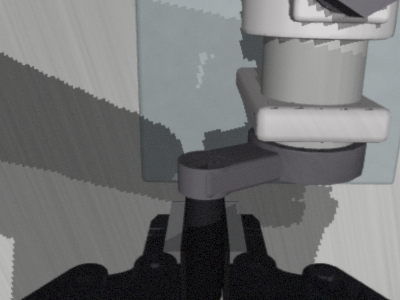

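Pinched: the sleeve sits between both pads. Compute the arc table.

```bash
python3 - <<'E'
import numpy as np
a=[-58+7*i for i in range(5)]+[-30+2.5*i for i in range(1,34)]
px=pz=0;r=np.radians
for p,q in zip(a,a[1:]):
    x=-45*(np.cos(r(q))-np.cos(r(a[0])));z=45*(np.sin(r(q))-np.sin(r(a[0])))
    n=4 if q<=-30 else 2
    dx,dz=round((x-px)/n,1),round((z-pz)/n,1);px+=dx*n;pz+=dz*n
    print(q,n,dx,dz)
E
```

```text
-51 4 -1.1 0.8
-44 4 -1.0 0.9
-37 4 -0.9 1.1
-30 4 -0.8 1.1
-27.5 2 -0.4 0.9
-25.0 2 -0.5 0.9
-22.5 2 -0.4 0.9
-20.0 2 -0.3 0.9
-17.5 2 -0.3 0.9
-15.0 2 -0.3 1.0
-12.5 2 -0.2 0.9
-10.0 2 -0.2 1.0
-7.5 2 -0.2 0.9
-5.0 2 -0.1 1.0
-2.5 2 -0.1 1.0
0.0 2 0.0 1.0
2.5 2 0.0 1.0
5.0 2 0.1 0.9
7.5 2 0.1 1.0
10.0 2 0.2 1.0
12.5 2 0.2 1.0
15.0 2 0.2 0.9
17.5 2 0.3 0.9
20.0 2 0.3 1.0
22.5 2 0.3 0.9
25.0 2 0.4 0.9
27.5 2 0.5 0.9
30.0 2 0.4 0.8
32.5 2 0.5 0.9
35.0 2 0.6 0.8
37.5 2 0.6 0.8
40.0 2 0.6 0.7
42.5 2 0.6 0.8
45.0 2 0.7 0.7
47.5 2 0.7 0.7
50.0 2 0.8 0.6
52.5 2 0.7 0.6
```

Request:
arm_command(
  series=[
    [[-1.1,0,0.8,0],[-1.1,0,0.8,0],[-1.1,0,0.8,0],[-1.1,0,0.8,0]],
  ],
)

```text
t: 3.85
tcp_pos: [0.4832, -0.1124, 0.0934]
tool_rot: [0.091, 0.703, -0.09, 0.699]
force: [-5.6, -2.9, -9.0]
finger_gap: 0.134
```

Request:
arm_command(
  series=[
    [[-1.0,0,0.9,0],[-1.0,0,0.9,0],[-1.0,0,0.9,0],[-1.0,0,0.9,0]],
  ],
)

```text
t: 4.25
tcp_pos: [0.4858, -0.113, 0.0969]
tool_rot: [0.091, 0.704, -0.09, 0.698]
force: [-4.6, -2.4, -9.5]
finger_gap: 0.133
```

Request:
arm_command(
  series=[
    [[-0.9,0,1.1,0],[-0.9,0,1.1,0],[-0.9,0,1.1,0],[-0.9,0,1.1,0]],
  ],
)

```text
t: 4.65
tcp_pos: [0.4892, -0.1138, 0.1004]
tool_rot: [0.091, 0.705, -0.09, 0.698]
force: [-7.4, -2.6, -7.9]
finger_gap: 0.134
```

Request:
arm_command(
  series=[
    [[-0.8,0,1.1,0],[-0.8,0,1.1,0],[-0.8,0,1.1,0],[-0.8,0,1.1,0]],
  ],
)

```text
t: 5.05
tcp_pos: [0.4928, -0.1148, 0.1035]
tool_rot: [0.091, 0.705, -0.09, 0.697]
force: [-8.3, -3.3, -7.2]
finger_gap: 0.135
```

```bash
python3 -c "
from h import *
s=status.sense();print(s['t'],s['tcp_pos'],s['force'],s['finger_gap'])"
```

```text
5.05 [ 0.4928 -0.1148  0.1035] [-8.2861 -3.2532 -7.1972] 0.13549717753835078
```

Request:
arm_command(
  series=[
    [[-0.4,0,0.9,0],[-0.4,0,0.9,0]],
  ],
)

```text
t: 5.25
tcp_pos: [0.4941, -0.1151, 0.1044]
tool_rot: [0.091, 0.706, -0.09, 0.697]
force: [-8.7, -3.3, -4.2]
finger_gap: 0.134
```

Request:
arm_command(
  series=[
    [[-0.5,0,0.9,0],[-0.5,0,0.9,0]],
  ],
)

```text
t: 5.45
tcp_pos: [0.4957, -0.1155, 0.1054]
tool_rot: [0.091, 0.706, -0.09, 0.697]
force: [-8.9, -3.1, -4.3]
finger_gap: 0.132
```

Request:
arm_command(
  series=[
    [[-0.4,0,0.9,0],[-0.4,0,0.9,0]],
  ],
)

```text
t: 5.65
tcp_pos: [0.4971, -0.1159, 0.1062]
tool_rot: [0.091, 0.706, -0.09, 0.696]
force: [-9.9, -2.8, -3.6]
finger_gap: 0.137
```

Request:
arm_command(
  series=[
    [[-0.3,0,0.9,0],[-0.3,0,0.9,0]],
  ],
)

```text
t: 5.85
tcp_pos: [0.4984, -0.1162, 0.1069]
tool_rot: [0.091, 0.707, -0.09, 0.696]
force: [-11.3, -3.2, -1.9]
finger_gap: 0.14
```

Request:
arm_command(
  series=[
    [[-0.3,0,0.9,0],[-0.3,0,0.9,0]],
  ],
)

```text
t: 6.05
tcp_pos: [0.4999, -0.1167, 0.1076]
tool_rot: [0.091, 0.707, -0.09, 0.696]
force: [-11.2, -2.7, 0.9]
finger_gap: 0.138
```

Request:
arm_command(
  series=[
    [[-0.3,0,1.0,0],[-0.3,0,1.0,0]],
  ],
)

```text
t: 6.25
tcp_pos: [0.5018, -0.1171, 0.1084]
tool_rot: [0.091, 0.707, -0.09, 0.696]
force: [-13.0, -2.8, 1.5]
finger_gap: 0.135
```

Request:
arm_command(
  series=[
    [[-0.2,0,0.9,0],[-0.2,0,0.9,0]],
  ],
)

```text
t: 6.45
tcp_pos: [0.5038, -0.1177, 0.1092]
tool_rot: [0.091, 0.706, -0.09, 0.696]
force: [-12.6, -2.2, 4.2]
finger_gap: 0.134
```

Request:
arm_command(
  series=[
    [[-0.2,0,1.0,0],[-0.2,0,1.0,0]],
  ],
)

```text
t: 6.65
tcp_pos: [0.5061, -0.1184, 0.1099]
tool_rot: [0.091, 0.706, -0.09, 0.697]
force: [-11.7, -2.2, 5.7]
finger_gap: 0.133
```

```bash
cat > log.txt <<'E'
.4821 -.1120 .0909 -4.1 -1.9 6.3
.4832 -.1124 .0934 -5.6 -2.9 -9.0
.4858 -.1130 .0969 -4.6 -2.4 -9.5
.4892 -.1138 .1004 -7.4 -2.6 -7.9
.4928 -.1148 .1035 -8.3 -3.3 -7.2
.4941 -.1151 .1044 -8.7 -3.3 -4.2
.4957 -.1155 .1054 -8.9 -3.1 -4.3
.4971 -.1159 .1062 -9.9 -2.8 -3.6
.4984 -.1162 .1069 -11.3 -3.2 -1.9
.4999 -.1167 .1076 -11.2 -2.7 .9
.5018 -.1171 .1084 -13 -2.8 1.5
.5038 -.1177 .1092 -12.6 -2.2 4.2
.5061 -.1184 .1099 -11.7 -2.2 5.7
E
cat > an.py <<'E'
from h import *
from scipy.optimize import least_squares
L=np.loadtxt('log.txt');yw=np.radians(-15.2);X=np.array([np.cos(yw),np.sin(yw)])
x=L[:,:2]@X;z=L[:,2]
f=least_squares(lambda p:np.hypot(x[1:]-p[0],z[1:]-p[1])-.045,[x[0]+.038,z[0]-.023]).x
c0=np.array([.5418,-.0359])@X
print('centre',f,'prior x',c0,'prior z .066')
for i in range(len(L)):
    th=np.arctan2(x[i]-f[0],z[i]-f[1]);F=np.array([L[i,3:5]@X,L[i,5]])
    print('%2d th %6.1f push %5.1f radial_out %5.1f'%(i,np.degrees(th),-(F@[np.cos(th),-np.sin(th)]),F@[np.sin(th),np.cos(th)]))
E
python3 an.py
```

```text
centre [0.5318 0.0668] prior x 0.5322585282183053 prior z .066
 0 th  -57.0 push  -3.4 radial_out   6.3
 1 th  -53.5 push  10.0 radial_out  -1.6
 2 th  -47.9 push   9.6 radial_out  -3.5
 3 th  -41.6 push  10.1 radial_out  -1.6
 4 th  -35.5 push  10.0 radial_out  -1.7
 5 th  -33.4 push   8.6 radial_out   0.6
 6 th  -31.0 push   8.9 radial_out   0.3
 7 th  -28.9 push   9.5 radial_out   1.1
 8 th  -26.9 push   9.8 radial_out   2.9
 9 th  -24.7 push   8.8 radial_out   5.0
10 th  -22.1 push  10.4 radial_out   5.8
11 th  -19.2 push   9.6 radial_out   7.8
12 th  -16.0 push   8.7 radial_out   8.4
```

Request:
arm_command(
  series=[
    [[-0.4,0,0.9,0],[-0.4,0,0.9,0]],
  ],
)

```text
t: 6.85
tcp_pos: [0.5086, -0.119, 0.1107]
tool_rot: [0.091, 0.705, -0.09, 0.697]
force: [-10.1, -1.4, 3.8]
finger_gap: 0.136
```

Request:
arm_command(
  series=[
    [[-0.4,0,1.0,0],[-0.4,0,1.0,0]],
  ],
)

```text
t: 7.05
tcp_pos: [0.5109, -0.1196, 0.1113]
tool_rot: [0.091, 0.705, -0.09, 0.697]
force: [-10.0, -1.1, 0.8]
finger_gap: 0.136
```

Request:
arm_command(
  series=[
    [[-0.4,0,1.0,0],[-0.4,0,1.0,0]],
  ],
)

```text
t: 7.25
tcp_pos: [0.5126, -0.1201, 0.1117]
tool_rot: [0.091, 0.705, -0.09, 0.697]
force: [-10.0, -1.8, -1.5]
finger_gap: 0.133
```

Request:
arm_command(
  series=[
    [[-0.2,0,1.0,0],[-0.2,0,1.0,0]],
  ],
)

```text
t: 7.45
tcp_pos: [0.5141, -0.1205, 0.1119]
tool_rot: [0.091, 0.706, -0.09, 0.697]
force: [-9.5, -1.7, -2.1]
finger_gap: 0.134
```

Request:
arm_command(
  series=[
    [[-0.2,0,1.0,0],[-0.2,0,1.0,0]],
  ],
)

```text
t: 7.65
tcp_pos: [0.5158, -0.1209, 0.1121]
tool_rot: [0.091, 0.706, -0.09, 0.697]
force: [-9.4, -2.1, -2.4]
finger_gap: 0.135
```

Request:
arm_command(
  series=[
    [[0.1,0,0.9,0],[0.1,0,0.9,0]],
  ],
)

```text
t: 7.85
tcp_pos: [0.5175, -0.1214, 0.1121]
tool_rot: [0.091, 0.706, -0.09, 0.697]
force: [-10.9, -3.4, 0.5]
finger_gap: 0.132
```

Request:
arm_command(
  series=[
    [[0.1,0,1.0,0],[0.1,0,1.0,0]],
  ],
)

```text
t: 8.05
tcp_pos: [0.5193, -0.1219, 0.1121]
tool_rot: [0.091, 0.706, -0.09, 0.696]
force: [-11.9, -3.0, 2.7]
finger_gap: 0.132
```

Request:
arm_command(
  series=[
    [[0.2,0,1.0,0],[0.2,0,1.0,0]],
  ],
)

```text
t: 8.25
tcp_pos: [0.5211, -0.1224, 0.1119]
tool_rot: [0.091, 0.706, -0.09, 0.696]
force: [-12.8, -1.1, 3.1]
finger_gap: 0.138
```

```bash
cat >> log.txt <<'E'
.5086 -.1190 .1107 -10.1 -1.4 3.8
.5109 -.1196 .1113 -10 -1.1 .8
.5126 -.1201 .1117 -10 -1.8 -1.5
.5141 -.1205 .1119 -9.5 -1.7 -2.1
.5158 -.1209 .1121 -9.4 -2.1 -2.4
.5175 -.1214 .1121 -10.9 -3.4 .5
.5193 -.1219 .1121 -11.9 -3 2.7
.5211 -.1224 .1119 -12.8 -1.1 3.1
E
python3 an.py|tail -11
```

```text
10 th  -22.6 push  10.3 radial_out   5.9
11 th  -19.8 push   9.5 radial_out   7.9
12 th  -16.6 push   8.6 radial_out   8.5
13 th  -13.1 push   8.3 radial_out   5.8
14 th  -10.0 push   9.1 radial_out   2.4
15 th   -7.7 push   9.3 radial_out  -0.3
16 th   -5.7 push   8.9 radial_out  -1.2
17 th   -3.5 push   8.7 radial_out  -1.9
18 th   -1.2 push   9.6 radial_out   0.7
19 th    1.1 push  10.7 radial_out   2.5
20 th    3.5 push  12.2 radial_out   2.4
```

Request:
arm_command(
  series=[
    [[0.2,0,1.0,0],[0.2,0,1.0,0]],
  ],
)

```text
t: 8.45
tcp_pos: [0.5231, -0.1229, 0.1117]
tool_rot: [0.091, 0.706, -0.09, 0.696]
force: [-12.9, -1.5, 4.7]
finger_gap: 0.136
```

Request:
arm_command(
  series=[
    [[0.2,0,0.9,0],[0.2,0,0.9,0]],
  ],
)

```text
t: 8.65
tcp_pos: [0.5252, -0.1235, 0.1115]
tool_rot: [0.091, 0.706, -0.09, 0.697]
force: [-10.6, -1.4, 4.8]
finger_gap: 0.131
```

Request:
arm_command(
  series=[
    [[0.2,0,0.9,0],[0.2,0,0.9,0]],
  ],
)

```text
t: 8.85
tcp_pos: [0.5269, -0.1239, 0.1112]
tool_rot: [0.091, 0.706, -0.09, 0.697]
force: [-12.1, -1.7, 6.4]
finger_gap: 0.133
```

Request:
arm_command(
  series=[
    [[0.2,0,1.0,0],[0.2,0,1.0,0]],
  ],
)

```text
t: 9.05
tcp_pos: [0.529, -0.1245, 0.1107]
tool_rot: [0.091, 0.706, -0.09, 0.697]
force: [-12.0, -1.7, 5.1]
finger_gap: 0.138
```

Request:
arm_command(
  series=[
    [[0.3,0,0.9,0],[0.3,0,0.9,0]],
  ],
)

```text
t: 9.25
tcp_pos: [0.5313, -0.1251, 0.1101]
tool_rot: [0.091, 0.705, -0.09, 0.697]
force: [-10.6, -1.1, 4.5]
finger_gap: 0.133
```

Request:
arm_command(
  series=[
    [[0.3,0,0.9,0],[0.3,0,0.9,0]],
  ],
)

```text
t: 9.45
tcp_pos: [0.5354, -0.1263, 0.109]
tool_rot: [0.091, 0.703, -0.091, 0.699]
force: [-3.9, -2.9, -5.4]
finger_gap: 0.132
```

Request:
arm_command(
  series=[
    [[0.3,0,0.9,0],[0.3,0,0.9,0]],
  ],
)

```text
t: 9.65
tcp_pos: [0.537, -0.1267, 0.1082]
tool_rot: [0.091, 0.704, -0.091, 0.699]
force: [-5.6, -1.9, -5.0]
finger_gap: 0.134
```

Request:
arm_command(
  series=[
    [[0.4,0,0.9,0],[0.4,0,0.9,0]],
  ],
)

```text
t: 9.85
tcp_pos: [0.5384, -0.1271, 0.1075]
tool_rot: [0.091, 0.704, -0.09, 0.699]
force: [-7.1, -2.9, -2.7]
finger_gap: 0.133
```

```bash
cat >> log.txt <<'E'
.5231 -.1229 .1117 -12.9 -1.5 4.7
.5252 -.1235 .1115 -10.6 -1.4 4.8
.5269 -.1239 .1112 -12.1 -1.7 6.4
.5290 -.1245 .1107 -12 -1.7 5.1
.5313 -.1251 .1101 -10.6 -1.1 4.5
.5354 -.1263 .1090 -3.9 -2.9 -5.4
.5370 -.1267 .1082 -5.6 -1.9 -5.0
.5384 -.1271 .1075 -7.1 -2.9 -2.7
E
python3 an.py|tail -14
```

```text
15 th   -8.0 push   9.3 radial_out  -0.2
16 th   -6.0 push   8.9 radial_out  -1.2
17 th   -3.8 push   8.7 radial_out  -1.8
18 th   -1.5 push   9.6 radial_out   0.8
19 th    0.9 push  10.7 radial_out   2.5
20 th    3.2 push  12.2 radial_out   2.4
21 th    5.9 push  12.5 radial_out   3.4
22 th    8.7 push  10.5 radial_out   3.3
23 th   10.9 push  12.2 radial_out   4.2
24 th   13.8 push  12.0 radial_out   2.3
25 th   16.9 push  10.8 radial_out   1.4
26 th   22.5 push   0.7 radial_out  -6.1
27 th   24.8 push   2.4 radial_out  -6.6
28 th   26.9 push   4.2 radial_out  -5.2
```

Request:
arm_command(
  series=[
    [[0.7,0,0.8,0],[0.7,0,0.8,0]],
  ],
)

```text
t: 10.05
tcp_pos: [0.5401, -0.1276, 0.1064]
tool_rot: [0.091, 0.704, -0.09, 0.699]
force: [-6.8, -2.0, -0.6]
finger_gap: 0.134
```

Request:
arm_command(
  series=[
    [[0.7,0,0.8,0],[0.7,0,0.8,0]],
  ],
)

```text
t: 10.25
tcp_pos: [0.5421, -0.1282, 0.1052]
tool_rot: [0.091, 0.703, -0.091, 0.699]
force: [-6.9, -2.4, -1.1]
finger_gap: 0.134
```

```bash
cat > rd.py <<'E'
from h import *
s=status.sense();open('log.txt','a').write(' '.join('%.4f'%v for v in [*s['tcp_pos'],*s['force']])+'\n');print(s['t'],s['tcp_pos'],s['force'])
E
python3 rd.py; python3 an.py|tail -2
```

```text
10.25 [ 0.5421 -0.1282  0.1052] [-6.8728 -2.4446 -1.0511]
28 th   26.8 push   4.2 radial_out  -5.2
29 th   32.5 push   4.5 radial_out  -4.1
```

Request:
arm_command(
  series=[
    [[0.7,0,0.8,0],[0.7,0,0.8,0]],
  ],
)

```text
t: 10.45
tcp_pos: [0.544, -0.1287, 0.1039]
tool_rot: [0.091, 0.703, -0.091, 0.699]
force: [-4.9, -2.6, -0.0]
finger_gap: 0.139
```

```bash
python3 rd.py; python3 an.py|tail -1
```

```text
10.45 [ 0.544  -0.1287  0.1039] [-4.919  -2.5978 -0.0034]
30 th   35.5 push   3.3 radial_out  -2.4
```

Request:
arm_command(
  series=[
    [[0.7,0,0.7,0],[0.7,0,0.7,0]],
  ],
)

```text
t: 10.65
tcp_pos: [0.5455, -0.1292, 0.1026]
tool_rot: [0.091, 0.703, -0.091, 0.7]
force: [-5.5, -2.4, -0.2]
finger_gap: 0.137
```

```bash
python3 rd.py; python3 an.py|tail -1
```

```text
10.65 [ 0.5455 -0.1292  0.1026] [-5.5164 -2.3748 -0.1933]
31 th   38.1 push   3.6 radial_out  -3.1
```

Request:
arm_command(
  series=[
    [[0.6,0,0.6,0],[0.6,0,0.6,0]],
  ],
)

```text
t: 10.85
tcp_pos: [0.5466, -0.1295, 0.1016]
tool_rot: [0.091, 0.703, -0.091, 0.7]
force: [-6.1, -2.7, 2.7]
finger_gap: 0.136
```

```bash
python3 rd.py; python3 an.py|tail -1
```

```text
10.85 [ 0.5466 -0.1295  0.1016] [-6.0854 -2.7366  2.7474]
32 th   40.0 push   5.7 radial_out  -1.2
```

Request:
arm_command(
  series=[
    [[0.6,0,0.6,0],[0.6,0,0.6,0]],
  ],
)

```text
t: 11.05
tcp_pos: [0.5476, -0.1298, 0.1007]
tool_rot: [0.09, 0.703, -0.091, 0.699]
force: [-6.6, -1.8, 3.4]
finger_gap: 0.133
```

```bash
python3 rd.py; python3 an.py|tail -1
```

```text
11.05 [ 0.5476 -0.1298  0.1007] [-6.6286 -1.7887  3.4325]
33 th   41.8 push   6.7 radial_out  -1.4
```

Request:
arm_command(
  series=[
    [[0.6,0,0.6,0],[0.6,0,0.6,0]],
  ],
)

```text
t: 11.25
tcp_pos: [0.5486, -0.1301, 0.0997]
tool_rot: [0.09, 0.703, -0.091, 0.699]
force: [-6.8, -1.8, 5.5]
finger_gap: 0.132
```

```bash
python3 rd.py; python3 an.py|tail -1
```

```text
11.25 [ 0.5486 -0.1301  0.0997] [-6.8019 -1.7847  5.5472]
34 th   43.6 push   8.2 radial_out  -0.2
```

Request:
arm_command(
  series=[
    [[0.5,0,0.4,0],[0.5,0,0.4,0]],
  ],
)

```text
t: 11.45
tcp_pos: [0.5494, -0.1303, 0.0989]
tool_rot: [0.09, 0.703, -0.091, 0.699]
force: [-6.5, -2.3, 5.7]
finger_gap: 0.136
```

```bash
python3 rd.py; python3 an.py|tail -1
```

```text
11.45 [ 0.5494 -0.1303  0.0989] [-6.5274 -2.2505  5.7456]
35 th   45.1 push   8.1 radial_out   0.0
```

Request:
arm_command(
  series=[
    [[0.5,0,0.5,0],[0.5,0,0.5,0]],
  ],
)

```text
t: 11.65
tcp_pos: [0.5503, -0.1305, 0.098]
tool_rot: [0.09, 0.703, -0.091, 0.699]
force: [-7.3, -2.0, 6.9]
finger_gap: 0.134
```

```bash
python3 rd.py; python3 an.py|tail -1
```

```text
11.65 [ 0.5503 -0.1305  0.098 ] [-7.2608 -2.024   6.8969]
36 th   46.7 push   9.5 radial_out   0.0
```

Request:
arm_command(
  series=[
    [[-0.5,0,-0.5,0],[-0.5,0,-0.5,0],[-0.5,0,-0.5,0],[-0.5,0,-0.5,0],[0,0,0,0]],
  ],
)

```text
t: 12.15
tcp_pos: [0.5493, -0.1303, 0.0992]
tool_rot: [0.091, 0.702, -0.091, 0.7]
force: [-5.0, -3.6, 0.9]
finger_gap: 0.131
```

```bash
python3 rd.py; python3 an.py|tail -1
```

```text
12.15 [ 0.5493 -0.1303  0.0992] [-5.0275 -3.5535  0.93  ]
37 th   44.7 push   3.4 radial_out  -2.1
```

Request:
arm_command(
  series=[
    [[0,0,0,0],[0,0,0,0],[0,0,0,0],[0,0,0,0],[-10,0,0,0],[-30,0,0,0],[-40,0,0,0],[-40,0,0,0],[-30,0,0,0]],
  ],
  jaw=45,
)

```text
t: 13.05
tcp_pos: [0.5517, -0.1302, 0.2532]
tool_rot: [0.091, 0.7, -0.091, 0.703]
force: [0.3, -0.3, 0.9]
finger_gap: 0.451
```

Request:
arm_command(
  series=[
    [[0,0,0,-0.148],[0,0,0,-0.148],[0,0,0,-0.148],[0,0,0,-0.148],[0,0,0,-0.148],[0,0,0,-0.148],[0,0,0,-0.148],[0,0,0,-0.148],[0,0,0,-0.148],[0,0,0,-0.148]],
  ],
)

```text
t: 14.05
tcp_pos: [0.551, -0.1299, 0.2506]
tool_rot: [-0.408, 0.578, 0.407, 0.578]
force: [-0.7, -1.1, -0.4]
finger_gap: 0.45
```

Request:
arm_command(
  series=[
    [[0,0,0,-0.148],[0,0,0,-0.148],[0,0,0,-0.06],[0,0,0,0]],
  ],
)

```text
t: 14.45
tcp_pos: [0.5509, -0.1299, 0.2505]
tool_rot: [0.502, -0.498, -0.501, -0.498]
force: [-0.1, 0.1, 0.3]
finger_gap: 0.448
```

```bash
python3 - <<'E'
from h import *
import pickle
s=status.sense();print(s['t'],s['q'],s['tcp_pos'],s['force'],s['finger_gap']);print(R.from_quat(s['tool_rot']).as_matrix())
im=snapshot('top')[:,:,::-1];cv2.imwrite('pics/top2.png',im)
im=snapshot('side')[:,:,::-1];cv2.imwrite('pics/side2.png',im)
E
```

```text
14.45 [-0.429   0.4253  1.5615  0.0001  1.1539 -2.007 ] [ 0.5509 -0.1299  0.2505] [-0.0991  0.0559  0.338 ] 0.4483463877783504
[[ 0.0009 -1.     -0.0071]
 [-0.0003 -0.0071  1.    ]
 [-1.     -0.0009 -0.0003]]
```

Request:
arm_command(
  series=[
    [[0,-6,40,0],[0,-6,41,0],[0,-6,41,0],[0,-6,41,0],[0,-6,41,0],[0,-6,41,0],[0,-6,41,0],[0,-6,41,0],[0,-6,40,0],[0,-7,40,0]],
  ],
)

```text
t: 15.55
tcp_pos: [0.6088, 0.2792, 0.25]
tool_rot: [0.502, -0.498, -0.502, -0.498]
force: [1.0, -0.7, 0.9]
finger_gap: 0.45
```

Request:
arm_command(
  series=[
    [[0,0,0,0],[0,0,0,0],[0,0,0,0]],
  ],
)

```text
t: 15.85
tcp_pos: [0.6087, 0.2765, 0.2496]
tool_rot: [-0.502, 0.499, 0.502, 0.498]
force: [0.3, -0.3, 1.0]
finger_gap: 0.45
```

```bash
python3 - <<'E'
from h import *
import pickle
s=status.sense();im=snapshot('wrist')[:,:,::-1];cv2.imwrite('pics/w3.png',im);pickle.dump(s,open('s3.pkl','wb'))
print(s['t'],s['q'],s['tcp_pos'],s['force'],s['finger_gap'])
c=cam('wrist',s);print(proj(c,[.625,.277,.117]))
snap=snapshot('top')[:,:,::-1];cv2.imwrite('pics/top3.png',snap)
E
```

```text
15.85 [ 0.2599  0.5707  1.294  -0.0005  1.2777 -1.317 ] [0.6087 0.2765 0.2496] [ 0.2628 -0.3203  0.9594] 0.45043021424520513
[326.458  250.0977]
```

View pics/w3.png

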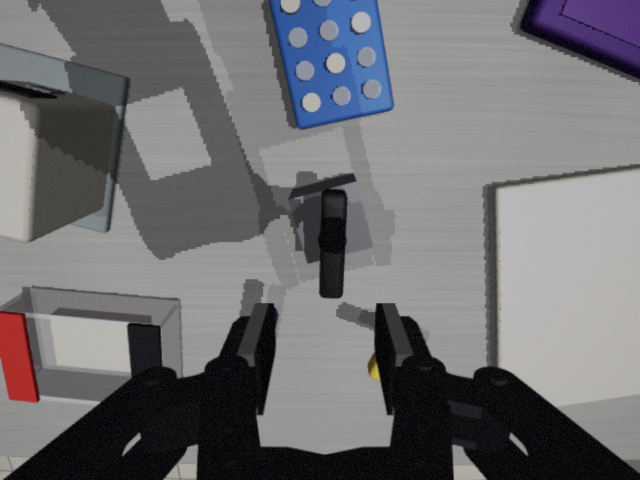

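```bash
python3 - <<'E'
from h import *
import pickle
s=pickle.load(open('s3.pkl','rb'));c=cam('wrist',s)
im=cv2.imread('pics/w3.png');m=(im.max(2)<45).astype(np.uint8);roi=np.zeros_like(m);roi[185:300,312:352]=1;m&=roi
n,l,st,ce=cv2.connectedComponentsWithStats(m);k=1+st[1:,4].argmax();p=np.argwhere(l==k)[:,::-1].astype(np.float32);print(st[k])
for v in range(195,300,12):
    q=p[p[:,1]==v,0]; 
    if len(q):print(v,q.min(),q.max())
mid=lambda v:(lambda q:(q.min()+q.max())/2)(p[p[:,1]==v,0])
a,b=plane(c,mid(200),200,.117),plane(c,mid(290),290,.117)
d=b-a;print(a,b,'key yaw',np.degrees(np.arctan2(d[1],d[0])))
e=plane(c,334,190,.117),plane(c,331.5,298,.117);print(e,(e[0]+e[1])/2,np.linalg.norm(e[0]-e[1]))
E
```

```text
[ 312  185   35  113 2547]
195 322.0 345.0
207 321.0 346.0
219 320.0 345.0
231 319.0 345.0
243 318.0 345.0
255 319.0 343.0
267 321.0 343.0
279 320.0 342.0
291 320.0 341.0
[0.5891 0.2815 0.117 ] [0.6557 0.2801 0.117 ] key yaw -1.204161749460572
(array([0.5822, 0.2818, 0.117 ]), array([0.6621, 0.2809, 0.117 ])) [0.6222 0.2814 0.117 ] 0.07987266789517261
```

Key handle: (334,190)-(331.5,298), centre (0.622,0.281), yaw -1.2°. It is the black one in the grey stand. Going down and gripping.

Request:
arm_command(
  series=[
    [[0,-13.5,3.5,0.028],[0,0,0,0],[36,0,0,0],[36,0,0,0],[36,0,0,0],[30,0,0,0],[14,0,0,0],[9,0,0,0],[0,0,0,0]],
  ],
)

```text
t: 16.85
tcp_pos: [0.6223, 0.2806, 0.0883]
tool_rot: [-0.495, 0.506, 0.495, 0.505]
force: [0.3, 0.6, 0.6]
finger_gap: 0.453
```

Request:
arm_command(
  series=[
    [[0,0,0,0],[0,0,0,0],[0,0,0,0],[0,0,0,0],[0,0,0,0],[0,0,0,0]],
  ],
  jaw=0,
  force=80,
)

```text
t: 17.45
tcp_pos: [0.6238, 0.2814, 0.0907]
tool_rot: [-0.495, 0.504, 0.494, 0.506]
force: [0.5, -0.3, 6.1]
finger_gap: 0.203
```

```bash
python3 - <<'E'
from h import *
s=status.sense();print(s['t'],s['tcp_pos'],s['force'],s['ft_torque'],s['finger_gap'])
im=snapshot('wrist')[:,:,::-1];cv2.imwrite('pics/w4.png',im)
t=cv2.imread('pics/top3.png');print(t.shape)
W=np.zeros((480,800,3),np.uint8);W[:,:430]=cv2.resize(im[100:480,130:510],(430,480));W[:330,435:800]=cv2.resize(t[205:315,280:402],(365,330));cv2.imwrite('pics/c4.png',W)
E
```

```text
17.45 [0.6238 0.2814 0.0907] [ 0.529  -0.2817  6.1106] [-0.0253  0.0199  0.0018] 0.20252809116717216
(480, 640, 3)
```

View pics/c4.png

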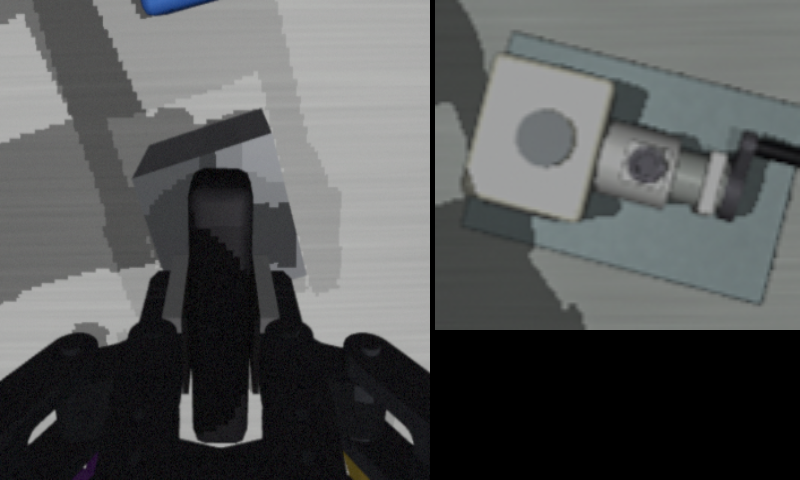

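Gripped at centre; the top view shows the crank leaning to +x. Lift, align yaw with the drive, and hover 60 mm beyond the socket for a clear wrist view.

Request:
arm_command(
  series=[
    [[-10,0,0,0],[-20,0,0,0],[-25,0,0,0],[-40,0,0,0],[-40,0,0,0],[-30,0,0,0.122],[0,0,0,0.122]],
  ],
)

```text
t: 18.2
tcp_pos: [0.6248, 0.2818, 0.2598]
tool_rot: [-0.43, 0.559, 0.427, 0.566]
force: [0.8, 0.5, -2.2]
finger_gap: 0.206
```

Request:
arm_command(
  series=[
    [[0,-8,-41,0],[0,-8,-41,0],[0,-8,-41,0],[0,-8,-41,0],[0,-8,-41,0],[0,-8,-41,0],[0,-8,-41,0],[0,-8,-40,0],[0,0,0,0],[0,0,0,0]],
  ],
)

```text
t: 19.2
tcp_pos: [0.5977, -0.0521, 0.2533]
tool_rot: [-0.428, 0.562, 0.43, 0.562]
force: [-0.4, 0.1, -2.6]
finger_gap: 0.208
```

Request:
arm_command(
  series=[
    [[0,0,0,0],[0,0,0,0]],
  ],
)

```text
t: 19.4
tcp_pos: [0.5983, -0.0499, 0.2535]
tool_rot: [-0.43, 0.561, 0.43, 0.561]
force: [-0.2, 0.3, -1.8]
finger_gap: 0.205
```

```bash
python3 - <<'E'
from h import *
import pickle
s=status.sense();im=snapshot('wrist')[:,:,::-1];cv2.imwrite('pics/w5.png',im);pickle.dump(s,open('s5.pkl','wb'))
sd=snapshot('side')[:,:,::-1];cv2.imwrite('pics/side5.png',sd);cv2.imwrite('pics/top5.png',snapshot('top')[:,:,::-1])
print(s['t'],s['q'],s['tcp_pos'],s['force'],s['finger_gap']);print(R.from_quat(s['tool_rot']).as_matrix())
c=cam('wrist',s);u,v=map(int,proj(c,[.542,-.0355,.1306]));print(u,v)
c2=cam('side');tp=s['tcp_pos']-[0,0,.086];a,b=map(int,proj(c2,tp));print(proj(c2,tp))
W=np.zeros((600,800,3),np.uint8)
W[:,:480]=cv2.resize(im[max(0,v-80):v+80,u-64:u+64],(480,600),interpolation=2);W[:480,485:800]=cv2.resize(sd[b-90:b+30,a-40:a+39],(315,480),interpolation=2)
cv2.imwrite('pics/c5.png',W);print('origins',u-64,max(0,v-80),a-40,b-90)
E
```

```text
19.4 [-0.2693  0.4703  1.4709  0.0003  1.2014 -1.5772] [ 0.5983 -0.0499  0.2535] [-0.1789  0.3012 -1.841 ] 0.2046158262965972
[[-0.0008 -0.9656  0.26  ]
 [ 0.0005  0.26    0.9656]
 [-1.      0.0009  0.0003]]
324 142
[330.7009 218.658 ]
origins 260 62 290 128
```

View pics/c5.png

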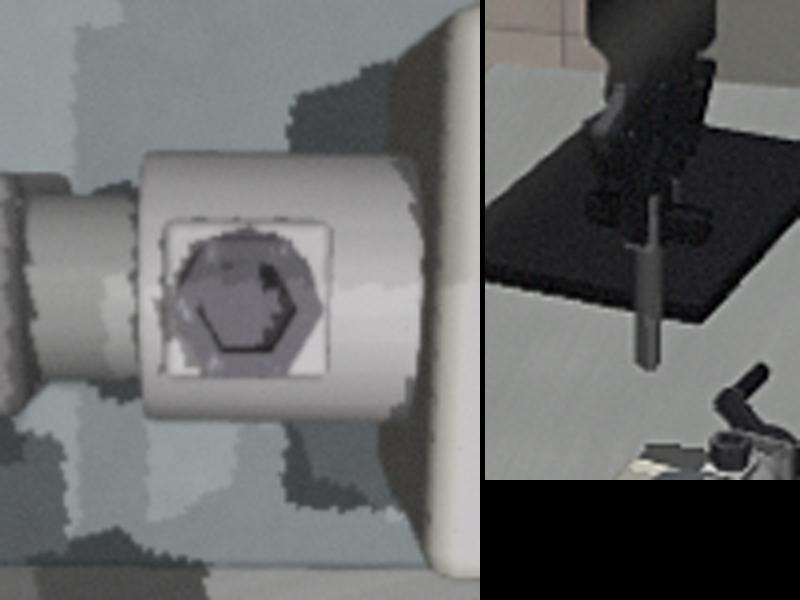

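```bash
python3 - <<'E'
from h import *
import pickle
yw=np.radians(-15.2);X=np.array([np.cos(yw),np.sin(yw),0]);Y=np.array([-X[1],X[0],0])
def pr(n,p):print(n,p,'x\' %.4f y\' %.4f'%(p@X,p@Y))
s5=pickle.load(open('s5.pkl','rb'));c5=cam('wrist',s5);s1=pickle.load(open('s1.pkl','rb'));c1=cam('wrist',s1);ct=cam('top');cs=cam('side')
pr('w5',plane(c5,326.4,143.9,.1306));pr('w1',plane(c1,386,89.5,.1306))
pr('tri w1-w5',tri(ray(c5,326.4,143.9),ray(c1,386,89.5))[0])
# top: dark head blob
for f in('top0','top3'):
    g=cv2.imread(f'pics/{f}.png')[245:275,338:365].max(2);g=cv2.resize(g,None,fx=4,fy=4,interpolation=2)
    m=(g<125).astype(np.uint8);n,l,st,ce=cv2.connectedComponentsWithStats(m);ctr=np.array([13.5*4,15*4]);k=l[56:64,46:60].max();print(f,st[k],ce[k]/4+[338,245],st[k][:4]/4)
    b=st[k];pr('box',plane(ct,338+(b[0]+b[2]/2)/4,245+(b[1]+b[3]/2)/4,.128));pr('cen',plane(ct,*(ce[k]/4+[338,245]),.130))
# side: head
pr('tcp',s5['tcp_pos']);
c=cs;print('side proj of w5',proj(c,plane(c5,326.4,143.9,.1306)))
sd=cv2.imread('pics/side5.png');g=sd[225:255,330:370];cv2.imwrite('pics/sh.png',cv2.resize(g,None,fx=12,fy=12,interpolation=2))
E
```

```text
w5 [ 0.543  -0.0345  0.1306] x' 0.5330 y' 0.1091
w1 [ 0.5409 -0.0355  0.1306] x' 0.5312 y' 0.1075
tri w1-w5 [ 0.5456 -0.0352  0.0977] x' 0.5357 y' 0.1091
top0 [    0     0   108   120 11122] [352.1964 259.8719] [ 0.  0. 27. 30.]
box [ 0.5426 -0.0357  0.128 ] x' 0.5330 y' 0.1078
cen [ 0.5428 -0.037   0.13  ] x' 0.5335 y' 0.1066
top3 [   0    0  108  120 8398] [352.1887 259.7815] [ 0.  0. 27. 30.]
box [ 0.5426 -0.0357  0.128 ] x' 0.5330 y' 0.1078
cen [ 0.5429 -0.037   0.13  ] x' 0.5337 y' 0.1066
tcp [ 0.5983 -0.0499  0.2535] x' 0.5905 y' 0.1087
side proj of w5 [351.0196 236.9081]
```

View pics/sh.png

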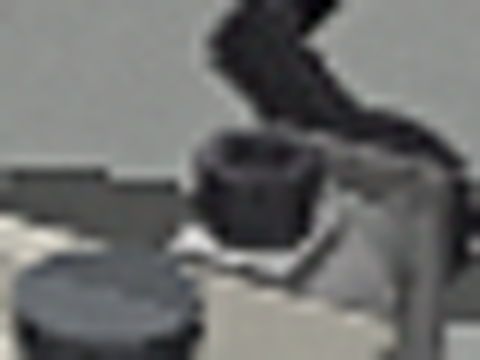

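Side crop: socket mouth at (351.7,237.8), vs (351.0,236.9) projected, so the estimates agree to ~1 mm. Target x' 0.5325, y' 0.1088.

Request:
arm_command(
  series=[
    [[0,20,0,0],[0,20,0,0],[0,18,0,0],[0,0,0,0],[10,0,0,0],[10,0,0,0],[8,0,0,0],[0,0,0,0],[0,0,0,0]],
  ],
)

```text
t: 20.45
tcp_pos: [0.5428, -0.0363, 0.225]
tool_rot: [-0.429, 0.562, 0.43, 0.561]
force: [1.1, -0.8, -2.8]
finger_gap: 0.204
```

Request:
arm_command(
  series=[
    [[2,0,0,0],[2,0,0,0],[2,0,0,0]],
  ],
)

```text
t: 20.75
tcp_pos: [0.5428, -0.0362, 0.2198]
tool_rot: [-0.43, 0.562, 0.429, 0.562]
force: [-0.7, 0.6, -3.2]
finger_gap: 0.201
```

```bash
cat > st.py <<'E'
from h import *
s=status.sense();yw=np.radians(-15.2);p=s['tcp_pos'];M=R.from_quat(s['tool_rot']).as_matrix()
X=np.array([np.cos(yw),np.sin(yw),0]);Y=np.array([-X[1],X[0],0])
print("t %.2f x' %.4f y' %.4f z %.4f Fx' %.1f Fy' %.1f Fz %.1f Tz %.3f yaw %.1f tilt %s gap %.3f"%(s['t'],p@X,p@Y,p[2],s['force']@X,s['force']@Y,s['force'][2],s['ft_torque'][2],np.degrees(np.arctan2(M[1,2],M[0,2])),M[:2,0],s['finger_gap']),s['ft_torque'])
E
python3 st.py
```

```text
t 20.75 x' 0.5333 y' 0.1074 z 0.2198 Fx' -0.8 Fy' 0.4 Fz -3.2 Tz -0.010 yaw 74.8 tilt [ 0.0006 -0.0001] gap 0.201 [ 0.0246 -0.0471 -0.0101]
```

Request:
arm_command(
  series=[
    [[0,0.8,1.4,0],[0,0,0,0]],
  ],
)

```text
t: 20.95
tcp_pos: [0.5421, -0.0344, 0.2197]
tool_rot: [-0.43, 0.562, 0.43, 0.562]
force: [0.1, -0.3, -2.0]
finger_gap: 0.206
```

Request:
arm_command(
  series=[
    [[1.5,0,0,0],[1.5,0,0,0]],
  ],
)

```text
t: 21.15
tcp_pos: [0.5423, -0.0346, 0.2168]
tool_rot: [-0.43, 0.562, 0.43, 0.562]
force: [0.4, 0.3, -2.7]
finger_gap: 0.204
```

Request:
arm_command(
  series=[
    [[1,0,0,0],[1,0,0,0]],
  ],
)

```text
t: 21.35
tcp_pos: [0.5422, -0.0346, 0.2146]
tool_rot: [-0.43, 0.562, 0.43, 0.562]
force: [0.5, 0.6, -2.4]
finger_gap: 0.208
```

```bash
python3 st.py
```

```text
t 21.35 x' 0.5323 y' 0.1088 z 0.2146 Fx' 0.3 Fy' 0.8 Fz -2.4 Tz -0.048 yaw 74.8 tilt [-0.0001  0.    ] gap 0.208 [ 0.0119 -0.0396 -0.0478]
```

Request:
arm_command(
  series=[
    [[1,0,0,0],[1,0,0,0]],
  ],
)

```text
t: 21.55
tcp_pos: [0.5424, -0.0347, 0.2128]
tool_rot: [-0.43, 0.562, 0.429, 0.562]
force: [0.6, 0.3, -1.5]
finger_gap: 0.208
```

Request:
arm_command(
  series=[
    [[1,0,0,0],[1,0,0,0]],
  ],
)

```text
t: 21.75
tcp_pos: [0.5425, -0.0348, 0.211]
tool_rot: [-0.43, 0.562, 0.429, 0.562]
force: [0.2, -0.2, 0.2]
finger_gap: 0.201
```

```bash
python3 st.py
```

```text
t 21.75 x' 0.5326 y' 0.1086 z 0.2110 Fx' 0.2 Fy' -0.2 Fz 0.2 Tz 0.009 yaw 74.8 tilt [ 0.0007 -0.0004] gap 0.201 [-0.1148  0.106   0.009 ]
```

Request:
arm_command(
  series=[
    [[1,0,0,0],[1,0,0,0]],
  ],
)

```text
t: 21.95
tcp_pos: [0.5427, -0.0349, 0.2092]
tool_rot: [-0.43, 0.561, 0.429, 0.562]
force: [-1.3, -1.3, 2.0]
finger_gap: 0.203
```

```bash
python3 st.py
```

```text
t 21.95 x' 0.5329 y' 0.1087 z 0.2092 Fx' -0.9 Fy' -1.6 Fz 2.0 Tz -0.001 yaw 74.8 tilt [ 0.0014 -0.0006] gap 0.203 [-0.1416  0.0738 -0.001 ]
```

Request:
arm_command(
  series=[
    [[1,0,0,0],[1,0,0,0]],
  ],
)

```text
t: 22.15
tcp_pos: [0.5428, -0.0349, 0.2073]
tool_rot: [-0.43, 0.561, 0.429, 0.562]
force: [-0.7, -1.1, 5.0]
finger_gap: 0.205
```

```bash
python3 st.py
```

```text
t 22.15 x' 0.5329 y' 0.1087 z 0.2073 Fx' -0.4 Fy' -1.2 Fz 5.0 Tz 0.027 yaw 74.8 tilt [ 0.0015 -0.0006] gap 0.205 [-0.1613  0.0416  0.0266]
```

```bash
python3 - <<'E'
from h import *
sd=snapshot('side')[:,:,::-1];cv2.imwrite('pics/side6.png',sd);g=sd[165:255,305:395];cv2.imwrite('pics/c6.png',cv2.resize(g,None,fx=6,fy=6,interpolation=2))
E
```

```text
(no output)
```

View pics/c6.png

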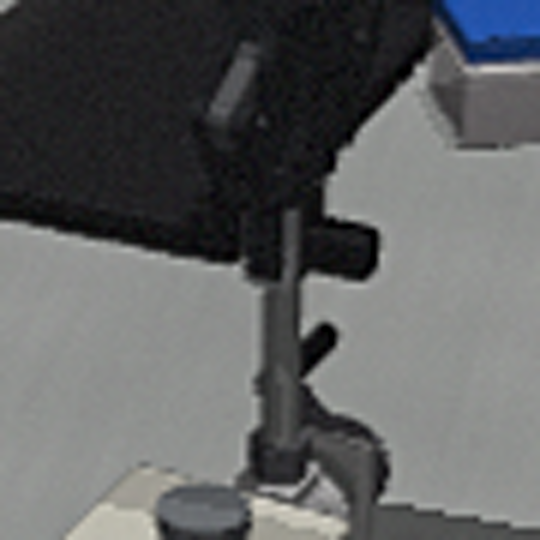

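Key is in the socket (~10 mm deep by the numbers). Turn clockwise in stages, watching Tz.

Request:
arm_command(
  series=[
    [[0,0,0,0.1],[0,0,0,0.1],[0.1,0,0,0.1],[0.1,0,0,0.1]],
  ],
)

```text
t: 22.6
tcp_pos: [0.5422, -0.0345, 0.2065]
tool_rot: [-0.308, 0.636, 0.308, 0.636]
force: [-0.5, -0.6, 2.0]
finger_gap: 0.207
```

```bash
python3 st.py
```

```text
t 22.60 x' 0.5323 y' 0.1088 z 0.2065 Fx' -0.4 Fy' -0.7 Fz 2.0 Tz 0.089 yaw 51.7 tilt [-0.      0.0001] gap 0.207 [-0.0601  0.0744  0.0895]
```

Request:
arm_command(
  series=[
    [[0.1,0,0,0.1],[0.1,0,0,0.1],[0.1,0,0,0.1],[0.1,0,0,0.1]],
  ],
)

```text
t: 23.0
tcp_pos: [0.5422, -0.0344, 0.2059]
tool_rot: [-0.176, 0.685, 0.176, 0.685]
force: [0.5, -0.2, 2.0]
finger_gap: 0.206
```

```bash
python3 st.py
```

```text
t 23.00 x' 0.5322 y' 0.1090 z 0.2059 Fx' 0.5 Fy' -0.1 Fz 2.0 Tz 0.098 yaw 28.8 tilt [-0.0001  0.0004] gap 0.206 [-0.0298 -0.022   0.0981]
```

Request:
arm_command(
  series=[
    [[0.1,0,0,0.1],[0.1,0,0,0.1],[0.1,0,0,0.08]],
  ],
)

```text
t: 23.3
tcp_pos: [0.5422, -0.0343, 0.2055]
tool_rot: [-0.078, 0.703, 0.079, 0.703]
force: [-0.1, 0.5, 0.8]
finger_gap: 0.204
```

```bash
python3 st.py
```

```text
t 23.30 x' 0.5322 y' 0.1090 z 0.2055 Fx' -0.2 Fy' 0.5 Fz 0.8 Tz 0.065 yaw 12.8 tilt [-0.0001  0.0006] gap 0.204 [ 0.0017 -0.0601  0.0654]
```

Request:
arm_command(
  series=[
    [[0,0,0,0.03],[0,0,0,0]],
  ],
)

```text
t: 23.5
tcp_pos: [0.5422, -0.0343, 0.2055]
tool_rot: [-0.069, 0.704, 0.069, 0.704]
force: [0.1, -0.4, -0.7]
finger_gap: 0.203
```

```bash
python3 st.py
```

```text
t 23.50 x' 0.5322 y' 0.1090 z 0.2055 Fx' 0.3 Fy' -0.4 Fz -0.7 Tz 0.090 yaw 11.2 tilt [-0.0001  0.0006] gap 0.203 [-0.0174 -0.1047  0.0896]
```

Request:
arm_command(
  series=[
    [[0,0,0,0.03],[0,0,0,0]],
  ],
)

```text
t: 23.7
tcp_pos: [0.5422, -0.0344, 0.2055]
tool_rot: [-0.059, 0.705, 0.059, 0.705]
force: [0.3, 0.5, -1.3]
finger_gap: 0.207
```

```bash
python3 st.py
```

```text
t 23.70 x' 0.5322 y' 0.1089 z 0.2055 Fx' 0.2 Fy' 0.5 Fz -1.3 Tz 0.041 yaw 9.6 tilt [-0.0002  0.0004] gap 0.207 [ 0.0774 -0.1554  0.0414]
```

Request:
arm_command(
  series=[
    [[0,0,0,0.04],[0,0,0,0]],
  ],
)

```text
t: 23.9
tcp_pos: [0.5421, -0.0344, 0.2055]
tool_rot: [-0.045, 0.706, 0.045, 0.706]
force: [0.6, -0.0, -1.6]
finger_gap: 0.204
```

```bash
python3 st.py
```

```text
t 23.90 x' 0.5322 y' 0.1089 z 0.2055 Fx' 0.6 Fy' 0.2 Fz -1.6 Tz 0.043 yaw 7.3 tilt [-0.0003  0.0004] gap 0.204 [ 0.0443 -0.173   0.0426]
```

Request:
arm_command(
  series=[
    [[0,0,0,0.04],[0,0,0,0]],
  ],
)

```text
t: 24.1
tcp_pos: [0.5421, -0.0345, 0.2055]
tool_rot: [-0.031, 0.707, 0.031, 0.706]
force: [0.4, 0.5, -1.8]
finger_gap: 0.202
```

```bash
python3 st.py
```

```text
t 24.10 x' 0.5322 y' 0.1089 z 0.2055 Fx' 0.3 Fy' 0.6 Fz -1.8 Tz 0.125 yaw 5.0 tilt [-0.0004  0.0003] gap 0.202 [ 0.0178 -0.2376  0.1249]
```

Request:
arm_command(
  series=[
    [[0,0,0,0.025],[0,0,0,0]],
  ],
)

```text
t: 24.3
tcp_pos: [0.5421, -0.0346, 0.2055]
tool_rot: [-0.022, 0.707, 0.022, 0.707]
force: [1.3, 0.4, -2.1]
finger_gap: 0.204
```

```bash
python3 st.py
```

```text
t 24.30 x' 0.5322 y' 0.1088 z 0.2055 Fx' 1.1 Fy' 0.8 Fz -2.1 Tz 0.151 yaw 3.5 tilt [-0.0005  0.0002] gap 0.204 [-0.0069 -0.2297  0.151 ]
```

Request:
arm_command(
  series=[
    [[0,0,0,0.02],[0,0,0,0]],
  ],
)

```text
t: 24.5
tcp_pos: [0.542, -0.0345, 0.2055]
tool_rot: [-0.014, 0.707, 0.015, 0.707]
force: [2.2, 0.0, -4.4]
finger_gap: 0.208
```

```bash
python3 st.py
```

```text
t 24.50 x' 0.5321 y' 0.1088 z 0.2055 Fx' 2.1 Fy' 0.6 Fz -4.4 Tz 0.221 yaw 2.3 tilt [-0.0005  0.0002] gap 0.208 [ 0.0065 -0.2447  0.2214]
```

Request:
arm_command(
  series=[
    [[0,0,0,0],[0,0,0,0]],
  ],
)

```text
t: 24.7
tcp_pos: [0.542, -0.0345, 0.2056]
tool_rot: [-0.014, 0.707, 0.015, 0.707]
force: [1.2, 0.4, -3.8]
finger_gap: 0.203
```

```bash
python3 st.py
```

```text
t 24.70 x' 0.5321 y' 0.1088 z 0.2056 Fx' 1.0 Fy' 0.7 Fz -3.8 Tz 0.267 yaw 2.4 tilt [-0.0006  0.0002] gap 0.203 [ 0.0399 -0.2678  0.2669]
```

Request:
arm_command(
  series=[
    [[0,0,0,0.015],[0,0,0,0]],
  ],
)

```text
t: 24.9
tcp_pos: [0.542, -0.0346, 0.2056]
tool_rot: [-0.009, 0.707, 0.009, 0.707]
force: [1.1, -0.5, -6.3]
finger_gap: 0.202
```

```bash
python3 st.py
```

```text
t 24.90 x' 0.5321 y' 0.1088 z 0.2056 Fx' 1.2 Fy' -0.2 Fz -6.3 Tz 0.252 yaw 1.5 tilt [-0.0005  0.0001] gap 0.202 [ 0.0399 -0.2432  0.2524]
```

Torque climbed 0.09 → ~0.25 Nm at 1.28 rad: home and firm. Unload, release, retreat upward.

Request:
arm_command(
  series=[
    [[0,0,0,-0.03],[0,0,0,-0.03],[0.5,0,0,0],[0,0,0,0]],
  ],
)

```text
t: 25.3
tcp_pos: [0.5421, -0.0346, 0.2055]
tool_rot: [-0.03, 0.707, 0.03, 0.706]
force: [-0.6, 0.6, -2.0]
finger_gap: 0.205
```

Request:
arm_command(
  series=[
    [[0,0,0,0],[0,0,0,0],[0,0,0,0],[0,0,0,0],[0,0,0,0],[-10,0,0,0],[-20,0,0,0],[-30,0,0,0],[-30,0,0,0],[0,0,0,0]],
  ],
  jaw=60,
)

```text
t: 26.3
tcp_pos: [0.5451, -0.0353, 0.3006]
tool_rot: [-0.032, 0.703, 0.029, 0.71]
force: [1.2, -0.3, 0.8]
finger_gap: 0.603
```

```bash
python3 st.py; python3 - <<'E'
from h import *
s=status.sense();w=snapshot('wrist')[:,:,::-1];sd=snapshot('side')[:,:,::-1];t=snapshot('top')[:,:,::-1]
cv2.imwrite('pics/side7.png',sd);cv2.imwrite('pics/top7.png',t)
W=np.zeros((540,800,3),np.uint8);W[:,:450]=cv2.resize(sd[165:255,305:380],(450,540),interpolation=2);W[:262,455:800]=cv2.resize(w,(345,262));W[265:540,455:800]=cv2.resize(t[200:320,270:420],(345,275),interpolation=2)
cv2.imwrite('pics/c7.png',W)
E
```

```text
t 26.30 x' 0.5353 y' 0.1089 z 0.3006 Fx' 1.3 Fy' 0.1 Fz 0.8 Tz 0.018 yaw 4.9 tilt [ 0.0104 -0.0028] gap 0.603 [-0.0455 -0.013   0.0177]
```

View pics/c7.png

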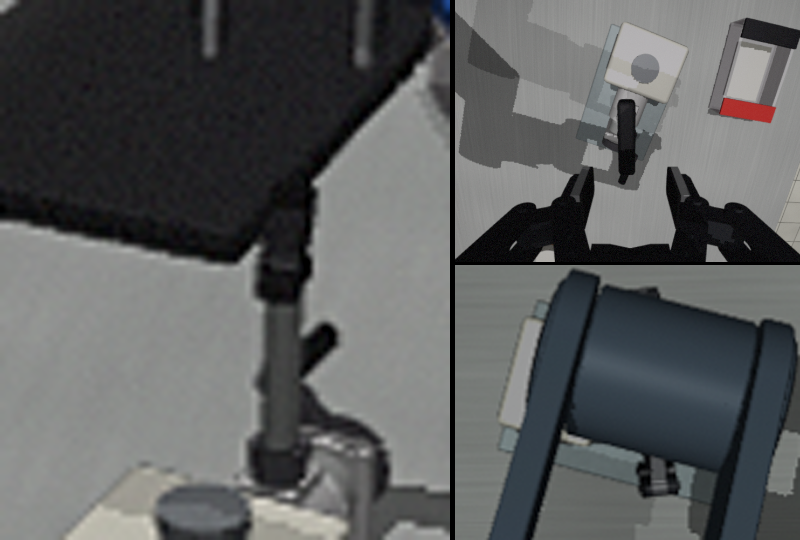

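```bash
python3 -c "
from h import *
from station import ticket
c=cam('top');yw=np.radians(-15.2);X=np.array([np.cos(yw),np.sin(yw),0])
p=plane(c,395,255.7,.117);print('crank x off mm',1000*(p@X-.5323),'deg',np.degrees(np.arcsin((p@X-.5323)/.045)))
print(ticket.sign_off())"
```

```text
crank x off mm 31.14962706793678 deg 43.8056175105504
the job is handed in; nothing more can be done
None
```

I swung the crank to the flat, put the T-handle key in the screw, tightened it to about 0.25 Nm, and left the key standing in the socket. I handed the job in at about 26 s of the 72 s allowed; no verdict was reported.

- **Crank:** The push was about 9–10 N on the round, rose to about 12 N at 3–17° past upright, dropped to 1–5 N from about 20°, then climbed. I stopped with the push back at 9.5 N, about 46° past upright. After release, the wrist reading gave about 45° and the top picture about 44°. My readings ran about 3 N above the stated 4–7 N, so I judged the flat by relative change only. I had no direct measure of how hard the point presses on the shaft.
- **Key:** I picked the black one in the grey stand, not the purple or yellow look-alikes. By arm height it went about 10 mm into the socket, and the side view agreed. I estimated the depth and never measured it directly.
- **Screw:** The torque stayed at 0.04–0.10 Nm until the stop, then climbed to about 0.25 Nm at 1.28 rad of tool turn. That fits 0.1 rad of play, 1.1 rad of travel and 0.08 rad of tightening.
- **Last check:** After release the side view showed the key upright in the screw. The gripper was clear above it, with forces near zero. I kept the arm away from the rack, tank and jar, but did not measure their positions again at the end.

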